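Hardness test of a rubber slab, held for the reading

TASK

Test one rubber slab on the hardness tester: take only the top slab off the stack on the tray, lay it flat on the tester's round anvil so that the foot above will come down on it at least 12 mm from every edge, and let go of it. Then swing the tester's lever smoothly forward and down against its spring until it meets its stop, so that the foot presses on the slab, and finish while still holding the lever there for the reading. Never let the lever fly back, and leave the tray, the other slabs and the other things on the bench as they are.

Things in the scene. Friction and masses are not known exactly. Their poses are not given: they have to be found in the camera images.
- slab_centre (a point): Centre of the top slab, the one to test: dark grey rubber, 130 x 50 x 10 mm, about 80 g; x along the 130 mm length, y along the 50 mm width, z up. It lies on three more slabs of the same size, loosely squared up (a few mm and degrees apart). Gripped near one end by its long sides, it can be slid in under the tester's head.
- slab4: The same top slab, origin at the centre of its underside.
- slab3: The slab just below the top one; origin at the centre of its underside. It stays on the stack.
- slab2: Third slab from the top. Stays.
- slab1: Bottom slab of the stack. Stays.
- tray: Fixed shallow metal tray under the stack, 190 x 120 mm (x, y), floor 4 mm thick, rim 12 mm high; origin at the centre of its underside.
- stand: The hardness tester, fixed: cream base 210 x 130 mm, 20 mm high; steel column (28 mm, 282 mm high) 95 mm behind the foot; overhanging head. Origin on the bench below the foot; +x points from foot to column, so -x is the open front where the dial looks; z up. The lever is on the -y side. Head block: 50 mm wide, front 22 mm ahead of the foot axis, heights 169 to 235 mm.
- anvil: The tester's anvil: steel disc, 90 mm diameter, 12 mm thick, on a 36 mm stem, centred below the foot, its flat top 45 mm above the bench. A slab end that overhangs the disc has 25 mm of free height below it, down to the base.
- anvil_top (a point): Centre of the anvil's top face, straight below the foot, axes as the stand's.
- durometer: Round dial gauge hanging below the head, 56 mm across, its face 16 mm ahead of the foot axis, lowest edge of the dial 98 mm above the bench at rest, with the foot at the bottom of a 13 mm stem. It yields upwards in its holder (up to 9 mm) from about 10 N.
- foot (a point): Centre of the underside of the foot, a flat disc of 18 mm diameter; axes as the stand's. With the lever at rest it is 80 mm above the bench: 25 mm above one slab lying on the anvil. The lever lowers it 20.7 mm per rad (30 mm in all), so it meets the slab at about 1.2 rad; the gauge's spring takes up the last 5 mm, pressing with about 12 N. Two slabs would stop the lever short.
- lever (a joint): Angle of the tester's lever, rad: 0 at rest (leaning 5 degrees back from upright), 1.45 at its stop (forward to the stand's -x, 12 degrees above level). It swings in the stand's x-z plane. A spring pushes it back all the way: about 3 N at the grip at rest, about 10 N at the stop; let go, it flies back to 0.
- grip (a point): Centre of the lever's grip: a black barrel, 26 mm diameter, 56 mm long, that turns freely on a pin; it sticks out from the lever's end along the stand's -y, its centre 96 mm to the -y side of the foot axis. It moves on an arc of 120 mm radius about pivot: at rest 315 mm up and 40 mm behind the foot axis, at the stop 220 mm up and 87 mm in front of it. A 10 mm rod joins lever end and hub.
- pivot (a point): Point on the lever's pivot axis (along the stand's y) beside the middle of the grip: 30 mm behind the foot axis, 96 mm to its -y side, 195 mm above the bench.
- tub1: White plastic tub, 60 mm diameter, 105 mm high, loose. Leave.
- tub2: White plastic tub with paper label, 54 mm diameter, 85 mm high, loose. Leave.
- beaker: Glass beaker, 60 mm diameter, 80 mm high, loose. Leave.
- amber: Small amber bottle, 38 mm diameter, 75 mm high, loose. Leave.
- dish: Covered glass dish, 76 mm diameter, 17 mm high, loose. Leave.
- refblock: Steel disc (reference block), 42 mm diameter, 14 mm high, loose. Leave.
- spatula: Steel spatula, 170 mm long, lying flat, loose. Leave.
Not all that is in view belongs to the job. What is shaped like the slab4 but blue or orange is not meant.

How it is judged:
By the outcome, as a careful person would: the job done as asked, in the order asked, and still so for the second after the job is handed in, while the arm keeps its last pose, push and grip.
It also fails if it takes over 70 s, if anything falls off the work surface, if the arm or the gripper's body presses on something with over 40 N, if the wrist force passes 120 N, or if a joint passes its speed limit or range.

ROBOT

A 6-joint arm with a two-finger parallel gripper is mounted at the origin on the work surface. World frame = base frame: x ahead of the robot, y to its left, z up, the work surface at z = 0. Lengths are in m, angles in rad, forces in N, time in s.
With the tool pointing down it reaches from about 0.3 to 0.875 m from the base axis. Payload 6.4 kg.
Tool frame: the origin (TCP) lies midway between the tips of the shut fingers; the grasp point (between the pads) lies 19 mm behind it; y points along the fingers, x is the direction in which the jaws open and shut, and the axes are right-handed (so a half turn about y gives the same grasp; the last joint's range is limited). The gripper opens to 85 mm and grips with 20 to 120 N. Pads are 22 mm wide; open, the fingers measure 114 mm over their backs; the gripper's body (76 mm by 85 mm) begins 54 mm behind the grasp point. The pads swing forward as they close: fully open they stand 13 mm farther back than shut.
Start: joints at [-1.517, 0.181, 1.607, -0, 1.354, -0.206], TCP at [0.148, -0.556, 0.231] pointing down, gripper open.
Joint ranges: [-2.99, 2.99], [-0.89, 2.07], [0.3, 2.58], [-1.14, 4.28], [0, 2.63], [-3.12, 3.12]. Speed limits (rad/s): [2.57, 2.57, 3.01, 3.14, 3.14, 3.14].

INTERFACE

Orientations are given as a unit quaternion [w, x, y, z].
In Python, from bench import ctrl gives the robot as it stands.
- The arm moves only by the tool step_arm, never from a script. Its argument "commands" is a list of rows, each a list of 7 numbers: the turn, a rotation vector about the tool's x, y, z in units of 6 degrees (1.0 is 6 degrees), then the shift along the tool's x, y, z in units of 30 mm (1.0 is 30 mm), then the opening, from 0 (shut) to 1 (fully open). A call has 1 to 10 rows; each row shifts and turns the commanded pose from where the row before left it, along the tool's axes as they then stand; what a row does not reach is not made up. A row lasts 1/10 s, in which the tool goes at most 50 mm and 8.59 degrees, less where a joint would pass 70% of its speed; a pose out of reach is approached as far as the arm can. A call with a number of a shift or a turn outside -1 to 1 is refused whole. A call with a gripper value outside its range is refused whole. The fingers move at their own pace and stop on an object; the grip force is fixed at half the most. Time passes only in rows, so rows that do not move let the fingers close. It gives the time, the measured TCP pose, the force and the opening at its end, in the units of the state.
- ctrl.get_obs(): the state, without advancing time (a new reading comes with each control period).
- ctrl.camera(name): name is "side" or "top"; returns (picture, depth): 400x640x3 uint8, blue, green, red; 400x640 float32, m along the optical axis (not along the pixel's ray), 0 where there is no reading.
- ctrl.get_calibration(name): a dict with "intrinsics" (3x3 intrinsics, pixels), "D" ([k1, k2, p1, p2, k3] as OpenCV has them; the pictures are not rectified), "R" (3x3) and "t" (3): a world point X has camera coordinates R X + t. Camera axes: x right, y down, z forward; pixel columns grow to the right and rows downward; lengths in m; the calibration is good to about 2 mm. A picture is of the moment at which its call begins. get_calibration takes no time and is no camera call.
- ctrl.hand_in(): hands the job in, once; it reports no verdict.
Trained networks look in the newest picture that a camera, given by its name, has taken for a name from the list of things; names that differ only in an ending like _2 or _b are one class to them, and where a whole thing is asked for, a point or a joint stands for the part that bears it (a point fixed in the world has none). Each returns a list of dicts, best first, with "p" (0 to 1); they miss things now and then, are a little off and sometimes report something else, mostly with a low value. They report only what shows in the picture. A call takes as long as a camera call. They do not tell look-alikes from the thing itself.
- ctrl.boxes_of(thing, camera): "point" ([x, y, z] in m, in the coordinates of the camera as it stood for that picture, good to about 4 mm: the middle of the surface that is visible of it).
- ctrl.silhouettes(thing, camera): "pixels" (400x640 bool, what is visible of it).
The state is a dict: "time_s": time; "q": joint angles; "dq": joint speeds; "joint_efforts": joint torques, N m; "eef_pos": TCP position; "eef_rot": TCP orientation; "wrist_force": force on the tool from outside, world axes, zero at the start; "torque": the same for the moment, N m; "opening": opening from 0.0 (shut) to 1.0 (fully open).
Only numpy, scipy, OpenCV 4.12 (cv2) and the standard library are available. Lean on these libraries where they do the work, as an engineer would, in place of code of your own. Each camera call takes 0.05 s, during which the arm holds its last target.

## Working session

There is one attempt and no reset: what is moved stays moved. The work goes in short steps, Python scripts to look and compute and a tool call to move; the robot and the scene stay as the last step left them, time stands still between calls to the robot, and variables do not carry over. Pictures are saved under pics/ and viewed, and the job is handed in when it is done.

Besides the shell and the picture viewer there is one more tool, called as name(argument=value, ...), one argument or row to a line, values as JSON. step_arm: Moves the arm, as the interface text tells. Its arguments: {"type":"object","properties":{"commands":{"type":"array"}},"required":["commands"]}

```bash
ls; mkdir -p pics; python3 - <<'E'
from bench import ctrl
import cv2,numpy as np
o=ctrl.get_obs()
for k,v in o.items(): print(k,np.round(v,4))
for n in("side","top"):
    p,d=ctrl.camera(n); cv2.imwrite(f"pics/{n}0.png",p); np.save(f"{n}0d.npy",d)
    c=ctrl.get_calibration(n); print(n,{k:np.round(v,4).tolist() for k,v in c.items()})
E
```

```text
pics
time_s 0.0
q [-1.5173  0.1815  1.608  -0.      1.3538 -0.2063]
dq [ 0.0015  0.0005 -0.0004 -0.0005  0.0023  0.0015]
joint_efforts [-7.00000e-04 -4.44881e+01 -3.51334e+01 -2.00000e-04  9.20000e-03
  0.00000e+00]
eef_pos [ 0.1477 -0.5552  0.2304]
eef_rot [ 0.561  -0.5601  0.4314 -0.4306]
wrist_force [ 0.134  -0.3713 -0.8184]
torque [ 0.0064 -0.0495  0.0188]
opening 0.9987
side {'intrinsics': [[508.5729, 0.0, 313.3658], [0.0, 508.5729, 212.1745], [0.0, 0.0, 1.0]], 'D': [0.0464, 0.0, 0.0, 0.0, 0.0], 'R': [[0.9878, -0.1543, 0.023], [-0.0665, -0.5497, -0.8327], [0.1411, 0.821, -0.5532]], 't': [-0.5592, 0.2073, 1.5302]}
top {'intrinsics': [[381.5072, 0.0, 320.4423], [0.0, 381.5072, 200.6874], [0.0, 0.0, 1.0]], 'D': [-0.0169, 0.0, 0.0, 0.0, 0.0], 'R': [[-0.0284, -0.9993, -0.023], [-0.9819, 0.0322, -0.1868], [0.1874, 0.0173, -0.9821]], 't': [0.0431, 0.5954, 1.2152]}
```

View pics/side0.png

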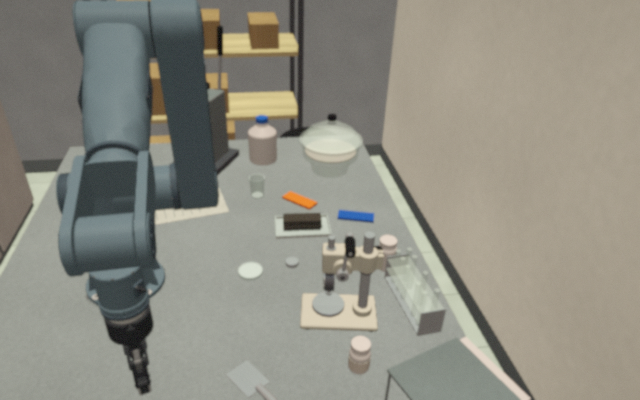

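View pics/top0.png

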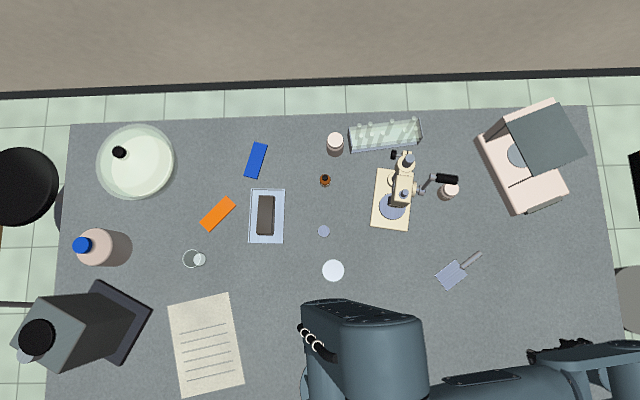

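The side view shows the tray with the stack at about (302,222) and the tester at (345,290). The top view has the stack at (266,215), the anvil at (391,207) and the lever grip at (447,179), with a tub close to the grip at (449,191).

```bash
cat > h.py <<'E'
from bench import ctrl
import cv2,numpy as np
def cloud(n,d,m):
    c=ctrl.get_calibration(n); K=np.array(c["intrinsics"]);D=np.array(c["D"]);R=np.array(c["R"]);t=np.array(c["t"])
    v,u=np.nonzero(m&(d>0)); z=d[v,u].astype(float)
    xy=cv2.undistortPoints(np.stack([u,v],1).astype(np.float64)[:,None],K,D)[:,0]
    P=np.c_[xy*z[:,None],z]
    return (P-t)@R
def proj(n,X):
    c=ctrl.get_calibration(n)
    return cv2.projectPoints(np.atleast_2d(X).astype(float),cv2.Rodrigues(np.array(c["R"]))[0],np.array(c["t"]),np.array(c["intrinsics"]),np.array(c["D"]))[0][:,0]
def w(n,p):
    c=ctrl.get_calibration(n); return (np.array(p)-np.array(c["t"]))@np.array(c["R"])
E
python3 - <<'E'
from h import *
for n in("top","side"):
    p,d=ctrl.camera(n)
    for th in["slab4","slab3","tray","stand","anvil","durometer","lever","grip","foot","tub1","tub2","beaker","amber","dish","refblock","spatula"]:
        try:
            r=ctrl.boxes_of(th,n); s=ctrl.silhouettes(th,n)
        except Exception as e: print(th,e); continue
        print(n,th,[(round(a["p"],2),np.round(w(n,a["point"]),3).tolist()) for a in r[:3]])
        for a in s[:3]:
            m=a["pixels"]; C=cloud(n,d,m)
            if len(C)<3: continue
            vv,uu=np.nonzero(m)
            print("     sil",round(a["p"],2),m.sum(),"uv",int(uu.mean()),int(vv.mean()),"med",np.round(np.median(C,0),3),"rng",np.round(np.percentile(C,3,axis=0),3),np.round(np.percentile(C,97,axis=0),3))
E
```

```text
top slab4 [(0.68, [0.554, 0.219, 0.044]), (0.67, [0.572, 0.384, 0.014])]
     sil 0.96 621 uv 264 214 med [0.557 0.216 0.044] rng [0.499 0.189 0.006] [0.621 0.25  0.049]
     sil 0.75 579 uv 216 214 med [0.57  0.385 0.01 ] rng [ 0.523  0.334 -0.   ] [0.619 0.437 0.015]
     sil 0.6 466 uv 255 159 med [0.76  0.253 0.01 ] rng [0.705 0.222 0.006] [0.82  0.286 0.015]
top slab3 [(0.68, [0.554, 0.219, 0.044]), (0.67, [0.572, 0.384, 0.014])]
     sil 0.96 621 uv 264 214 med [0.557 0.216 0.044] rng [0.499 0.189 0.006] [0.621 0.25  0.049]
     sil 0.75 579 uv 216 214 med [0.57  0.385 0.01 ] rng [ 0.523  0.334 -0.   ] [0.619 0.437 0.015]
     sil 0.6 466 uv 255 159 med [0.76  0.253 0.01 ] rng [0.705 0.222 0.006] [0.82  0.286 0.015]
top tray [(0.76, [0.555, 0.209, 0.008]), (0.4, [0.347, -0.412, 0.006]), (0.17, [0.669, 0.007, 0.048])]
     sil 0.97 1119 uv 266 215 med [0.56  0.208 0.005] rng [ 0.472  0.156 -0.001] [0.651 0.273 0.015]
top stand [(0.97, [0.595, -0.217, 0.117])]
     sil 0.74 3114 uv 399 192 med [ 0.593 -0.213  0.058] rng [ 0.507 -0.319  0.016] [ 0.701 -0.155  0.326]
     sil 0.42 
[... 5743 characters left out ...]
  0.013] [ 0.812 -0.008  0.108]
     sil 0.35 454 uv 346 256 med [ 0.593 -0.289  0.311] rng [ 0.579 -0.345  0.183] [ 0.61  -0.259  0.327]
side beaker [(0.61, [0.419, 0.425, 0.057])]
side amber [(0.6, [0.6, -0.247, 0.059])]
side dish [(0.77, [0.368, -0.018, 0.016]), (0.26, [0.345, -0.411, -0.002])]
     sil 0.68 390 uv 249 271 med [ 0.366 -0.018  0.014] rng [ 0.333 -0.047 -0.001] [0.4   0.023 0.018]
side refblock []
     sil 0.58 107 uv 291 262 med [0.498 0.011 0.012] rng [ 0.481 -0.004  0.003] [0.515 0.034 0.017]
side spatula [(0.6, [0.345, -0.408, -0.003]), (0.15, [0.608, -0.421, 0.062])]
     sil 0.79 1030 uv 249 380 med [ 0.344 -0.409  0.003] rng [ 0.301 -0.475 -0.002] [ 0.39 -0.36  0.02]
```

```bash
python3 - <<'E'
from h import *
from scipy.optimize import least_squares
M={}
for n in("top","side"):
    p,d=ctrl.camera(n); full=np.ones(d.shape,bool); C=cloud(n,d,full); M[n]=(p,C)
    def sel(lo,hi): return C[np.all((C>lo)&(C<hi),1)]
    for nm,lo,hi in[("anvil",(.5,-.29,.041),(.63,-.14,.05)),("base",(.45,-.33,.017),(.76,-.1,.0235)),("slab",(.46,.15,.0405),(.66,.28,.052)),("grip",(.54,-.37,.29),(.65,-.24,.34)),("column",(.6,-.28,.24),(.74,-.15,.31))]:
        S=sel(lo,hi)
        if len(S)<10: print(n,nm,len(S));continue
        r=cv2.minAreaRect((S[:,:2]*1000).astype(np.float32))
        print(n,nm,len(S),"rect",np.round(r[0],1),np.round(r[1],1),round(r[2],1),"z",np.round(np.percentile(S[:,2],[5,50,95]),4), "mean",np.round(S.mean(0),4))
        if nm=="anvil":
            h=cv2.convexHull((S[:,:2]*1000).astype(np.float32))[:,0]
            print("   minCircle",cv2.minEnclosingCircle(h))
        if nm in("grip",):
            q=S[:,:2]-S[:,:2].mean(0); e,V=np.linalg.eigh(q.T@q); v=V[:,1]; print("   axis deg",np.degrees(np.arctan2(v[1],v[0])), np.percentile(q@v,[1,99]))
E
```

```text
top anvil 327 rect [ 568.7 -207.1] [86.8 71.5] 41.9 z [0.0416 0.0449 0.0488] mean [ 0.5644 -0.2052  0.045 ]
   minCircle ((573.2147827148438, -213.4609832763672), 44.81367111206055)
top base 844 rect [ 603.2 -219.1] [130.2 209.8] 79.7 z [0.0175 0.0202 0.023 ] mean [ 0.5867 -0.1983  0.0202]
top slab 533 rect [560.6 214.8] [ 51.4 130.2] 86.1 z [0.0412 0.0442 0.0482] mean [0.5601 0.2145 0.0444]
top grip 272 rect [ 597.7 -306.8] [73.5 25.4] 81.2 z [0.3131 0.3245 0.3293] mean [ 0.5957 -0.307   0.3232]
   axis deg 78.86975884809932 [-0.03584087  0.0363226 ]
top column 129 rect [ 633.4 -234.7] [90.7 45.6] 24.8 z [0.2455 0.2803 0.2853] mean [ 0.6605 -0.2297  0.2735]
side anvil 542 rect [ 571.9 -217.8] [88.7 88.7] 79.5 z [0.0415 0.0443 0.0478] mean [ 0.5712 -0.219   0.0444]
   minCircle ((572.0365600585938, -216.24789428710938), 46.804386138916016)
side base 1232 rect [ 600.9 -222.4] [131.8 208.1] 79.8 z [0.0173 0.0197 0.0226] mean [ 0.597  -0.2395  0.0197]
side slab 281 rect [559.5 211.8] [ 57.7 128.8] 86.7 z [0.0409 0.0431 0.0466] mean [0.5588 0.2115 0.0434]
side grip 248 rect [ 595.9 -308.5] [77.7 25.6] 77.7 z [0.3079 0.3227 0.3271] mean [ 0.5937 -0.3208  0.3208]
   axis deg 79.89224244339457 [-0.02567715  0.04952736]
side column 196 rect [ 636.5 -247.2] [93.  29.1] 24.6 z [0.2439 0.2681 0.2822] mean [ 0.663  -0.239   0.2661]
```

```bash
python3 - <<'E'
import cv2
a=cv2.imread('pics/side0.png'); cv2.imwrite('pics/sz.png',cv2.resize(a[200:390,230:430],None,fx=4,fy=3.1*1,interpolation=cv2.INTER_CUBIC)[:600])
b=cv2.imread('pics/top0.png'); cv2.imwrite('pics/tz.png',cv2.resize(b[130:260,235:475],(780,423),interpolation=cv2.INTER_CUBIC))
E
```

```text
(no output)
```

View pics/sz.png

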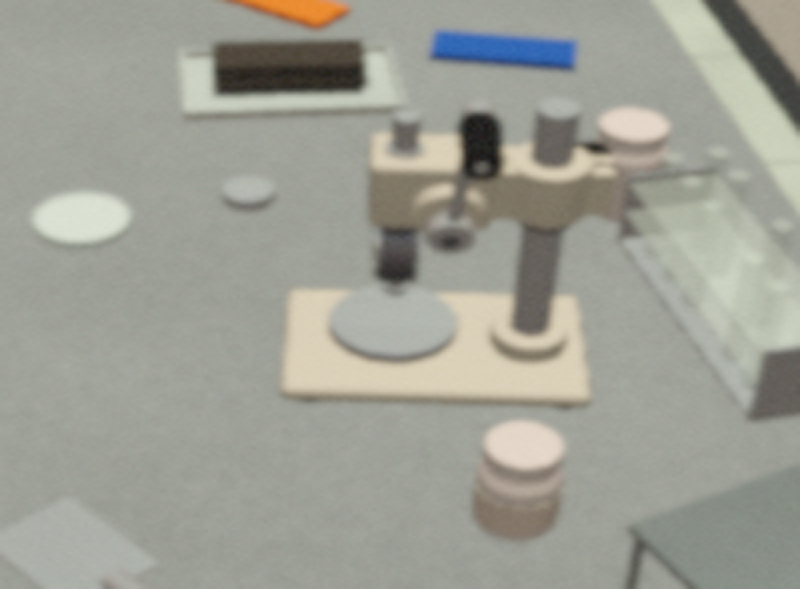

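View pics/tz.png

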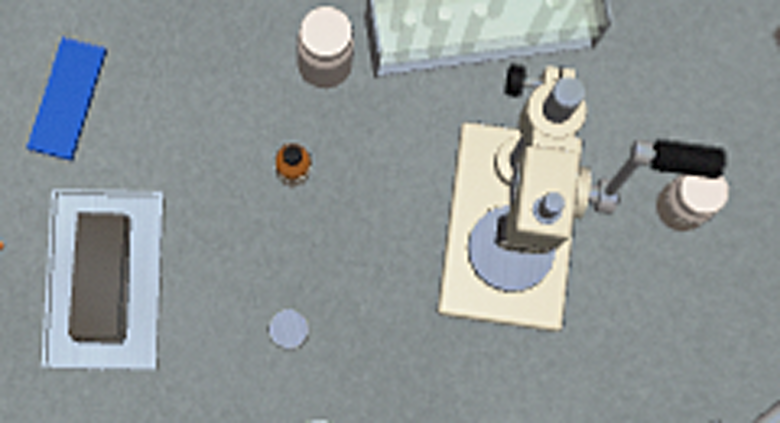

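```bash
cat > plan.py <<'E'
from h import *
from scipy.spatial.transform import Rotation as Ro
def go(pos,jaw_deg=None,Rt=None):
    o=ctrl.get_obs(); q=o["eef_rot"]; R=Ro.from_quat([q[1],q[2],q[3],q[0]]); p=np.array(o["eef_pos"])
    if Rt is None:
        best=None
        for a in(jaw_deg,jaw_deg+180):
            x=np.array([np.cos(np.radians(a)),np.sin(np.radians(a)),0]);y=np.array([0,0,-1.]);z=np.cross(x,y)
            T=Ro.from_matrix(np.c_[x,y,z]); rv=(R.inv()*T).as_rotvec()
            if best is None or np.linalg.norm(rv)<np.linalg.norm(best[1]): best=(T,rv)
        T,rv=best
    else: T=Rt; rv=(R.inv()*T).as_rotvec()
    print("t",o["time_s"],"pos",np.round(p,4),"F",np.round(o["wrist_force"],1),"open",np.round(o["opening"],3),"q",np.round(o["q"],2))
    print("toolaxes x",np.round(R.as_matrix()[:,0],3),"y",np.round(R.as_matrix()[:,1],3),"z",np.round(R.as_matrix()[:,2],3))
    print("turn units(6deg)",np.round(np.degrees(rv)/6,2))
    dp=np.array(pos)-p
    print("shift units in current tool",np.round(R.inv().apply(dp)/.03,2)," in final tool",np.round(T.inv().apply(dp)/.03,2))
E
python3 - <<'E'
from plan import *
go([.506,.217,.15],86.3)
E
```

```text
t 3.5 pos [ 0.1477 -0.5557  0.2313] F [-0.2 -0.   0.3] open 0.999 q [-1.52  0.18  1.61 -0.    1.35 -0.21]
toolaxes x [ 0.257 -0.966 -0.   ] y [-0.  0. -1.] z [0.966 0.257 0.   ]
turn units(6deg) [ 0.   3.1 -0. ]
shift units in current tool [-21.82   2.71  18.16]  in final tool [-26.47   2.71  10.26]
```

step_arm(
  commands=[
    [0,0,0,-0.5,0,0.4,0.8],
    [0,0,0,-0.9,0,0.75,0.8],
    [0,0,0,-0.9,0,0.75,0.8],
    [0,0,0,-0.9,0,0.75,0.8],
    [0,0,0,-0.9,0,0.75,0.8],
    [0,0,0,-0.9,0,0.75,0.8],
    [0,0,0,-0.9,0,0.75,0.8],
    [0,0,0,-0.9,0,0.75,0.8],
    [0,0,0,-0.9,0,0.75,0.8],
    [0,0,0,-0.9,0,0.75,0.8],
  ],
)

```text
time_s: 4.5
eef_pos: [0.2891, -0.25, 0.2315]
eef_rot: [-0.56, 0.561, -0.431, 0.431]
wrist_force: [0.5, -0.1, 0.8]
opening: 0.797
```

step_arm(
  commands=[
    [0,0,0,-0.9,0,0.75,0.8],
    [0,0,0,-0.9,0,0.75,0.8],
    [0,0,0,-0.9,0,0.75,0.8],
    [0,0,0,-0.9,0,0.75,0.8],
    [0,0,0,-0.9,0,0.75,0.8],
    [0,0,0,-0.9,0,0.75,0.8],
    [0,0,0,-0.9,0,0.75,0.8],
    [0,0,0,-0.9,0,0.75,0.8],
    [0,0,0,-0.9,0,0.75,0.8],
    [0,0,0,-0.9,0,0.75,0.8],
  ],
)

```text
time_s: 5.5
eef_pos: [0.4374, 0.069, 0.2315]
eef_rot: [0.561, -0.561, 0.431, -0.431]
wrist_force: [0.7, -0.5, -0.5]
opening: 0.801
```

step_arm(
  commands=[
    [0,0,0,-0.9,0,0.75,0.8],
    [0,0,0,-0.9,0,0.75,0.8],
    [0,0,0,-0.9,0,0.75,0.8],
    [0,0,0,-0.9,0,0.75,0.8],
    [0,0,0,-0.4,0,0.3,0.8],
    [0,1,0,0,0,0,0.8],
    [0,1,0,0,0,0,0.8],
    [0,1,0,0,0,0,0.8],
    [0,0.1,0,0,0,0,0.8],
    [0,0,0,0,0,0,0.8],
  ],
)

```text
time_s: 6.5
eef_pos: [0.5016, 0.2085, 0.2313]
eef_rot: [-0.484, 0.484, -0.515, 0.515]
wrist_force: [-0.6, 0.4, 0.1]
opening: 0.8
```

```bash
python3 - <<'E'
from plan import *
go([.506,.217,.12],86.3)
p,d=ctrl.camera("side"); cv2.imwrite("pics/s1.png",cv2.resize(p[100:300,180:420],(720,600)))
E
```

```text
t 6.5 pos [0.5016 0.2085 0.2313] F [-0.6  0.4  0.1] open 0.8 q [ 0.18  0.11  1.69 -0.    1.34  1.81]
toolaxes x [-0.063 -0.998  0.   ] y [-0. -0. -1.] z [ 0.998 -0.063 -0.   ]
turn units(6deg) [0.   0.02 0.  ]
shift units in current tool [-0.29  3.71  0.13]  in final tool [-0.29  3.71  0.13]
```

View pics/s1.png

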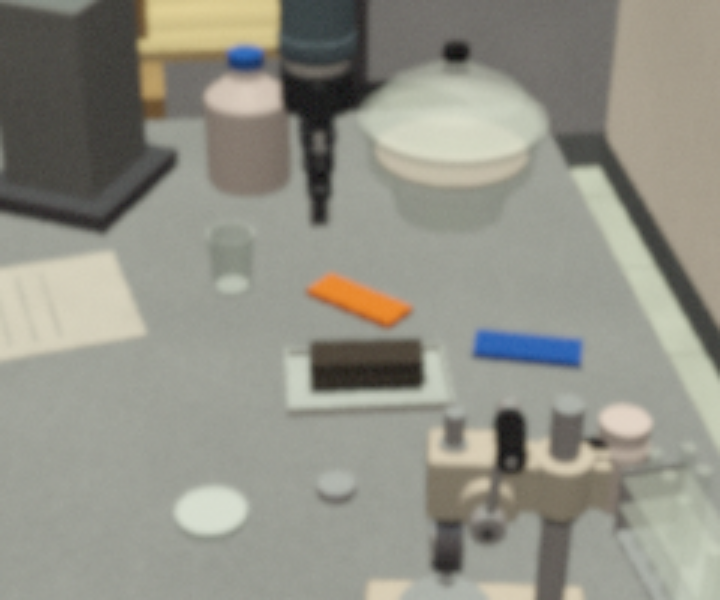

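step_arm(
  commands=[
    [0,0,0,-0.3,0.3,0.1,0.75],
    [0,0,0,0,0.9,0,0.75],
    [0,0,0,0,1,0,0.75],
    [0,0,0,0,1,0,0.75],
    [0,0,0,0,0.9,0,0.75],
    [0,0,0,0,0.6,0,0.75],
    [0,0,0,0,0,0,0.75],
  ],
)

```text
time_s: 7.25
eef_pos: [0.5027, 0.2175, 0.0867]
eef_rot: [0.482, -0.486, 0.517, -0.514]
wrist_force: [-0.3, -0.5, 0.1]
opening: 0.748
```

```bash
python3 - <<'E'
from plan import *
go([.506,.2165,.036],86.3)
for n in("side","top"):
    p,d=ctrl.camera(n); 
    C=cloud(n,d,np.ones(d.shape,bool)); S=C[np.all((C>(.47,.12,.052))&(C<(.54,.30,.16)),1)]
    print(n,len(S), np.round(np.percentile(S[:,2],[0,1,2,5,10]),4), np.round(S.min(0),3),np.round(S.max(0),3))
    for lo in np.arange(.052,.12,.008):
        s=S[(S[:,2]>=lo)&(S[:,2]<lo+.008)]
        if len(s): print(round(lo,3),len(s),np.round(s.mean(0),3),np.round(s[:,1].min(),3),np.round(s[:,1].max(),3))
    u=proj(n,[.506,.2165,.05])[0].astype(int); print(u)
    c=p[u[1]-60:u[1]+60,u[0]-80:u[0]+80]; cv2.imwrite(f"pics/{n}2.png",cv2.resize(c,(800,600),interpolation=cv2.INTER_CUBIC))
E
```

```text
t 7.25 pos [0.5027 0.2175 0.0867] F [-0.3 -0.5  0.1] open 0.748 q [0.19 0.3  1.78 0.   1.07 1.83]
toolaxes x [-0.064 -0.998  0.002] y [-0.006 -0.001 -1.   ] z [ 0.998 -0.064 -0.006]
turn units(6deg) [0.06 0.01 0.01]
shift units in current tool [0.02 1.69 0.12]  in final tool [0.03 1.69 0.11]
side 96 [0.0906 0.0909 0.0915 0.0952 0.0984] [0.487 0.149 0.091] [0.517 0.254 0.159]
0.084 4 [0.501 0.179 0.091] 0.178 0.18
0.092 9 [0.501 0.193 0.097] 0.173 0.254
0.1 14 [0.502 0.184 0.104] 0.17 0.246
0.108 10 [0.5   0.173 0.113] 0.168 0.179
0.116 14 [0.501 0.173 0.12 ] 0.165 0.178
[286 215]
top 22 [0.1122 0.1125 0.1128 0.1137 0.115 ] [0.489 0.159 0.112] [0.519 0.184 0.16 ]
0.108 3 [0.496 0.176 0.113] 0.173 0.179
0.116 1 [0.493 0.184 0.123] 0.184 0.184
[263 229]
```

View pics/side2.png

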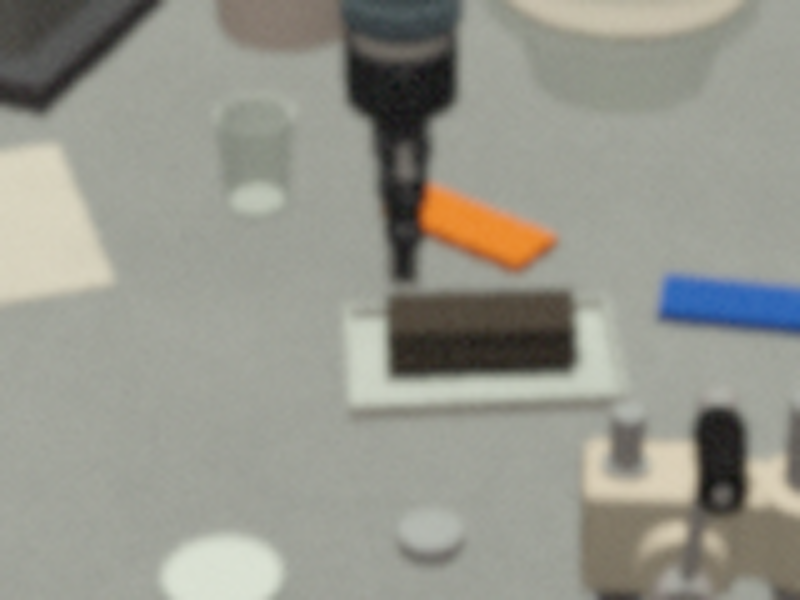

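step_arm(
  commands=[
    [0,0,0,0,0.5,0.12,0.75],
    [0,0,0,0,0.6,0,0.75],
    [0,0,0,0,0.4,0,0.75],
    [0,0,0,0,0.2,0,0.75],
    [0,0,0,0,0,0,0.75],
    [0,0,0,0,0,0,0.75],
  ],
)

```text
time_s: 7.95
eef_pos: [0.5093, 0.2175, 0.0397]
eef_rot: [-0.484, 0.483, -0.516, 0.516]
wrist_force: [-0.1, 0.1, -0.2]
opening: 0.746
```

```bash
python3 - <<'E'
from plan import *
go([.506,.2165,.0345],86.3)
E
```

```text
t 7.95 pos [0.5093 0.2175 0.0397] F [-0.1  0.1 -0.2] open 0.746 q [0.19 0.38 1.79 0.   0.97 1.82]
toolaxes x [-0.065 -0.998 -0.   ] y [ 0.001  0.    -1.   ] z [ 0.998 -0.065  0.001]
turn units(6deg) [-0.01 -0.   -0.  ]
shift units in current tool [ 0.04  0.17 -0.11]  in final tool [ 0.04  0.17 -0.11]
```

step_arm(
  commands=[
    [0,0,0,0,0.17,-0.1,0.75],
    [0,0,0,0,0,0,0.75],
    [0,0,0,0,0,0,0.75],
  ],
)

```text
time_s: 8.25
eef_pos: [0.5058, 0.2177, 0.0343]
eef_rot: [-0.484, 0.484, -0.516, 0.516]
wrist_force: [0.2, -0.1, 0.1]
opening: 0.749
```

```bash
python3 - <<'E'
from plan import *
go([.506,.2165,.0345],86.3)
for n in("side",):
    p,d=ctrl.camera(n); 
    u=proj(n,[.506,.2165,.05])[0].astype(int)
    c=p[u[1]-45:u[1]+45,u[0]-60:u[0]+60]; cv2.imwrite(f"pics/{n}3.png",cv2.resize(c,(800,600),interpolation=cv2.INTER_CUBIC))
E
```

```text
t 8.25 pos [0.5058 0.2177 0.0343] F [ 0.2 -0.1  0.1] open 0.749 q [0.19 0.39 1.79 0.   0.96 1.83]
toolaxes x [-0.065 -0.998 -0.   ] y [ 0.  0. -1.] z [ 0.998 -0.065  0.   ]
turn units(6deg) [-0. -0. -0.]
shift units in current tool [ 0.04 -0.01  0.01]  in final tool [ 0.04 -0.01  0.01]
```

View pics/side3.png

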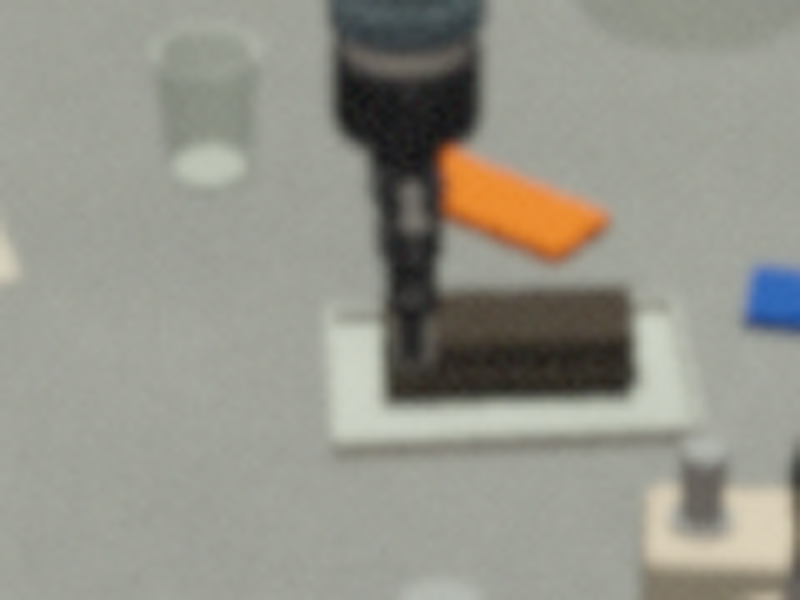

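step_arm(
  commands=[
    [0,0,0,0,0,0,0.65],
    [0,0,0,0,0,0,0.55],
    [0,0,0,0,0,0,0.4],
    [0,0,0,0,0,0,0.2],
    [0,0,0,0,0,0,0.0],
    [0,0,0,0,0,0,0.0],
  ],
)

```text
time_s: 8.9
eef_pos: [0.5062, 0.2178, 0.0349]
eef_rot: [-0.484, 0.483, -0.516, 0.516]
wrist_force: [-2.1, -0.4, 5.9]
opening: 0.559
```

step_arm(
  commands=[
    [0,0,0,0,-0.1,0,0.0],
    [0,0,0,0,-0.2,0,0.0],
    [0,0,0,0,-0.3,0,0.0],
    [0,0,0,0,-0.3,0,0.0],
    [0,0,0,0,0,0,0.0],
    [0,0,0,0,0,0,0.0],
  ],
)

```text
time_s: 9.5
eef_pos: [0.5062, 0.2177, 0.0618]
eef_rot: [-0.484, 0.483, -0.516, 0.516]
wrist_force: [-0.1, -0.2, -1.7]
opening: 0.561
```

```bash
python3 - <<'E'
from plan import *
go([.506,.2165,.0345],86.3)
for n in("side","top"):
    p,d=ctrl.camera(n); 
    u=proj(n,[.536,.2165,.05])[0].astype(int)
    c=p[u[1]-36:u[1]+36,u[0]-48:u[0]+48]; cv2.imwrite(f"pics/{n}4.png",cv2.resize(c,(800,600),interpolation=cv2.INTER_CUBIC))
    C=cloud(n,d,np.ones(d.shape,bool)); S=C[np.all((C>(.54,.12,.016))&(C<(.64,.30,.1)),1)]
    print(n,np.histogram(S[:,2],np.arange(.016,.1,.004)))
E
```

```text
t 9.5 pos [0.5062 0.2177 0.0618] F [-0.1 -0.2 -1.7] open 0.561 q [0.19 0.34 1.79 0.   1.01 1.83]
toolaxes x [-0.065 -0.998 -0.   ] y [ 0.001  0.    -1.   ] z [ 0.998 -0.065  0.001]
turn units(6deg) [-0.01 -0.   -0.  ]
shift units in current tool [ 0.04  0.91 -0.01]  in final tool [ 0.04  0.91 -0.01]
side (array([ 26,  30,  36,  60,  90,  19,   0,   0,   0,   0,   6,  25,  68,
       136,  18,   0,   0,   0,   0,   0]), array([0.016, 0.02 , 0.024, 0.028, 0.032, 0.036, 0.04 , 0.044, 0.048,
       0.052, 0.056, 0.06 , 0.064, 0.068, 0.072, 0.076, 0.08 , 0.084,
       0.088, 0.092, 0.096]))
top (array([ 9, 14, 22, 13,  9,  8,  0,  0,  0,  0,  1,  7, 32, 68, 21,  0,  0,
        0,  0,  0]), array([0.016, 0.02 , 0.024, 0.028, 0.032, 0.036, 0.04 , 0.044, 0.048,
       0.052, 0.056, 0.06 , 0.064, 0.068, 0.072, 0.076, 0.08 , 0.084,
       0.088, 0.092, 0.096]))
```

View pics/side4.png

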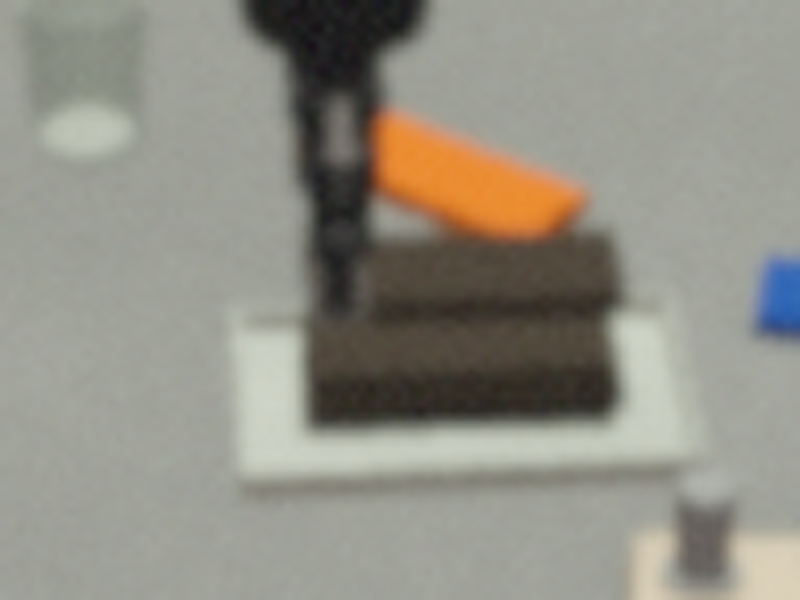

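step_arm(
  commands=[
    [0,0,0,0,-0.4,0,0],
    [0,0,0,0,-0.6,0,0],
    [0,0,0,0.2,-0.6,-0.1,0],
    [0,0,0,0.5,-0.3,-0.2,0],
    [0,0,0,0.7,0,-0.3,0],
    [0,0,0,0.8,0,-0.3,0],
    [0,0,0,0.8,0,-0.3,0],
    [0,0,0,0.8,0,-0.3,0],
    [0,0,0,0.8,0,-0.3,0],
    [0,0,0,0.8,0,-0.3,0],
  ],
)

```text
time_s: 10.6
eef_pos: [0.4321, 0.0592, 0.1188]
eef_rot: [-0.484, 0.484, -0.516, 0.516]
wrist_force: [-0.1, -0.6, -0.4]
opening: 0.564
```

step_arm(
  commands=[
    [0,0.2,0,0.8,0,-0.3,0],
    [0,0.3,0,0.8,0,-0.3,0],
    [0,0.3,0,0.8,0,-0.3,0],
    [0,0.3,0,0.8,0,-0.3,0],
    [0,0,0,0.8,0,-0.3,0],
    [0,0,0,0.8,0,-0.3,0],
    [0,0,0,0.8,0,-0.3,0],
    [0,0,0,0.8,0,-0.3,0],
    [0,0,0,0.4,0,-0.2,0],
    [0,0,0,0,0,0,0],
  ],
)

```text
time_s: 11.6
eef_pos: [0.3257, -0.1316, 0.1188]
eef_rot: [-0.452, 0.452, -0.543, 0.544]
wrist_force: [0.2, -0.1, -0.7]
opening: 0.557
```

```bash
python3 - <<'E'
from plan import *
go([.3865,-.182,.06],79.8)
for n in("side","top"):
    p,d=ctrl.camera(n); cv2.imwrite(f"pics/{n}5.png",p[100:400,150:550])
    C=cloud(n,d,np.ones(d.shape,bool)); S=C[np.all((C>(.34,-.3,.105))&(C<(.53,-.05,.16)),1)]
    print(n,len(S),np.histogram(S[:,2],12))
E
```

```text
t 11.6 pos [ 0.3257 -0.1316  0.1188] F [ 0.2 -0.1 -0.7] open 0.557 q [-0.73 -0.21  2.24 -0.    1.11  1.03]
toolaxes x [-0.182 -0.983  0.001] y [ 0.001 -0.001 -1.   ] z [ 0.983 -0.182  0.001]
turn units(6deg) [-0.01 -0.05  0.01]
shift units in current tool [1.28 1.96 2.3 ]  in final tool [1.29 1.96 2.29]
side 557 (array([ 11,  27,  98, 302, 106,   3,   2,   3,   0,   2,   1,   2]), array([0.11334914, 0.1170133 , 0.12067745, 0.12434161, 0.12800577,
       0.13166993, 0.13533409, 0.13899825, 0.14266241, 0.14632657,
       0.14999073, 0.15365489, 0.15731905]))
top 226 (array([ 2,  1,  1,  4, 12, 32, 46, 53, 44, 24,  4,  3]), array([0.11727275, 0.11861065, 0.11994856, 0.12128646, 0.12262437,
       0.12396228, 0.12530018, 0.12663809, 0.12797599, 0.1293139 ,
       0.13065181, 0.13198971, 0.13332762]))
```

View pics/side5.png

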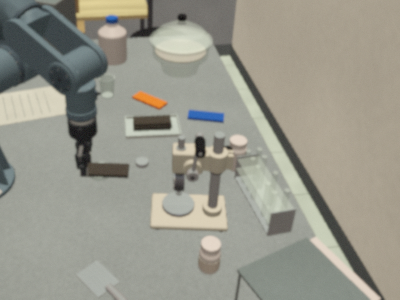

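View pics/top5.png

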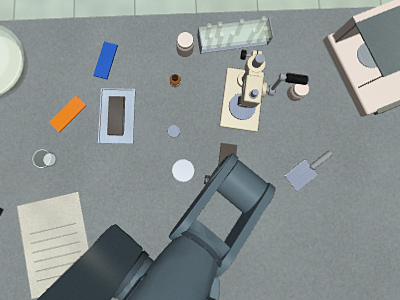

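```bash
cat > slab.py <<'E'
from plan import *
def slabfit(n,zt):
    o=ctrl.get_obs(); q=o["eef_rot"]; R=Ro.from_quat([q[1],q[2],q[3],q[0]]); tp=np.array(o["eef_pos"])
    p,d=ctrl.camera(n); C=cloud(n,d,np.ones(d.shape,bool)); L=R.inv().apply(C-tp) # x jaw,y down,z forward
    S=L[(abs(L[:,0])<.045)&(L[:,2]>.015)&(L[:,2]<.16)&(abs(-L[:,1]-zt)<.006)]
    A=np.c_[S[:,[0,2]],np.ones(len(S))]; c=np.linalg.lstsq(A,-S[:,1],rcond=None)[0]
    r=cv2.minAreaRect((S[:,[2,0]]*1000).astype(np.float32))
    print(n,len(S),"height vs TCP at z=0 %.4f"%c[2],"slope across %.3f along %.3f"%(c[0],c[1]),"fwd end",np.round(np.percentile(S[:,2],[99,100]),4),"lat",np.round(np.percentile(S[:,0],[1,50,99]),4),"rect",np.round(r[0],1),np.round(r[1],1),round(r[2],1))
E
python3 - <<'E'
from slab import *
slabfit("side",.009); slabfit("top",.009)
E
```

```text
side 494 height vs TCP at z=0 0.0083 slope across 0.004 along -0.009 fwd end [0.118  0.1185] lat [-0.025   0.0036  0.0286] rect [66.7  1.8] [ 60.5 104.1] 88.6
top 217 height vs TCP at z=0 0.0079 slope across 0.002 along 0.008 fwd end [0.1193 0.12  ] lat [-0.0254 -0.0075  0.0231] rect [86.3 -0.5] [50.  67.6] 89.6
```

step_arm(
  commands=[
    [0,0,0,0.3,0.3,0.4,0],
    [0,0,0,0.4,0.4,0.5,0],
    [0,0,0,0.3,0.5,0.5,0],
    [0,0,0,0.2,0.4,0.5,0],
    [0,0,0,0.1,0.3,0.4,0],
    [0,0,0,0,0,0,0],
    [0,0,0,0,0,0,0],
  ],
)

```text
time_s: 12.5
eef_pos: [0.3868, -0.1801, 0.061]
eef_rot: [0.453, -0.454, 0.543, -0.542]
wrist_force: [0.4, 0.2, -0.6]
opening: 0.562
```

```bash
python3 - <<'E'
from slab import *
go([.4948,-.2015,.0605],79.8)
slabfit("side",.009)
E
```

```text
t 12.5 pos [ 0.3868 -0.1801  0.061 ] F [ 0.4  0.2 -0.6] open 0.562 q [-0.72  0.1   2.1   0.    0.95  1.03]
toolaxes x [-0.178 -0.984 -0.001] y [-0.001  0.001 -1.   ] z [ 0.984 -0.178 -0.001]
turn units(6deg) [ 0.01 -0.01 -0.01]
shift units in current tool [0.06 0.01 3.67]  in final tool [0.06 0.02 3.67]
side 522 height vs TCP at z=0 0.0080 slope across 0.011 along -0.003 fwd end [0.1169 0.1176] lat [-0.026   0.0043  0.029 ] rect [66.4 -0.1] [102.5  59.8] 0.1
```

step_arm(
  commands=[
    [0,0,0,0.06,0,0.3,0],
    [0,0,0,0,0,0.5,0],
    [0,0,0,0,0,0.6,0],
    [0,0,0,0,0,0.6,0],
    [0,0,0,0,0,0.6,0],
    [0,0,0,0,0,0.6,0],
    [0,0,0,0,0,0.4,0],
    [0,0,0,0,0,0.07,0],
    [0,0,0,0,0,0,0],
    [0,0,0,0,0,0,0],
  ],
)

```text
time_s: 13.55
eef_pos: [0.4942, -0.2023, 0.061]
eef_rot: [0.453, -0.453, 0.543, -0.543]
wrist_force: [0.6, -0.5, -1.1]
opening: 0.566
```

```bash
python3 - <<'E'
from slab import *
go([.4948,-.2015,.0465],79.8)
for n in("side","top"):
    p,d=ctrl.camera(n)
    u=proj(n,[.54,-.2165,.05])[0].astype(int)
    c=p[u[1]-60:u[1]+45,u[0]-70:u[0]+70]; cv2.imwrite(f"pics/{n}6.png",cv2.resize(c,(800,600),interpolation=cv2.INTER_CUBIC))
E
```

```text
t 13.55 pos [ 0.4942 -0.2023  0.061 ] F [ 0.6 -0.5 -1.1] open 0.566 q [-0.61  0.31  1.83 -0.    1.    1.14]
toolaxes x [-0.179 -0.984 -0.   ] y [-0.001  0.    -1.   ] z [ 0.984 -0.179 -0.001]
turn units(6deg) [ 0.01 -0.02 -0.  ]
shift units in current tool [-0.03  0.48  0.01]  in final tool [-0.03  0.48  0.01]
```

View pics/side6.png

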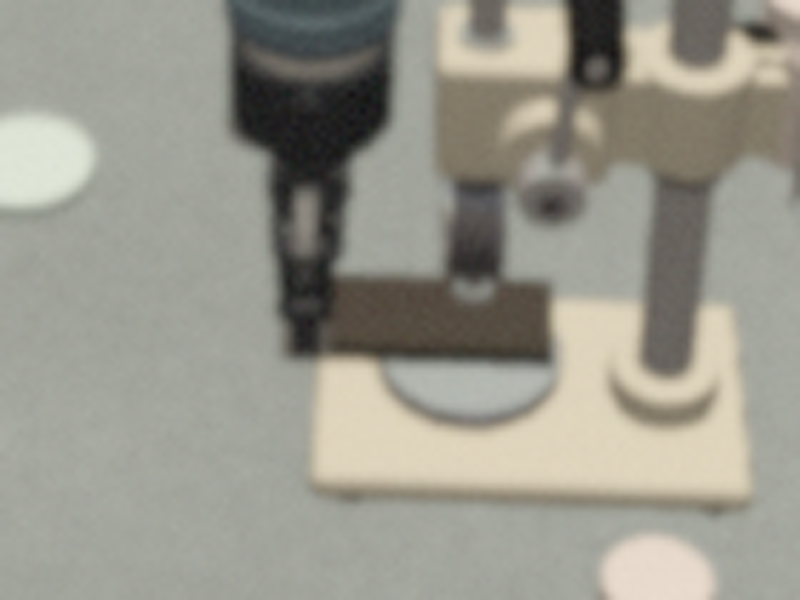

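View pics/top6.png

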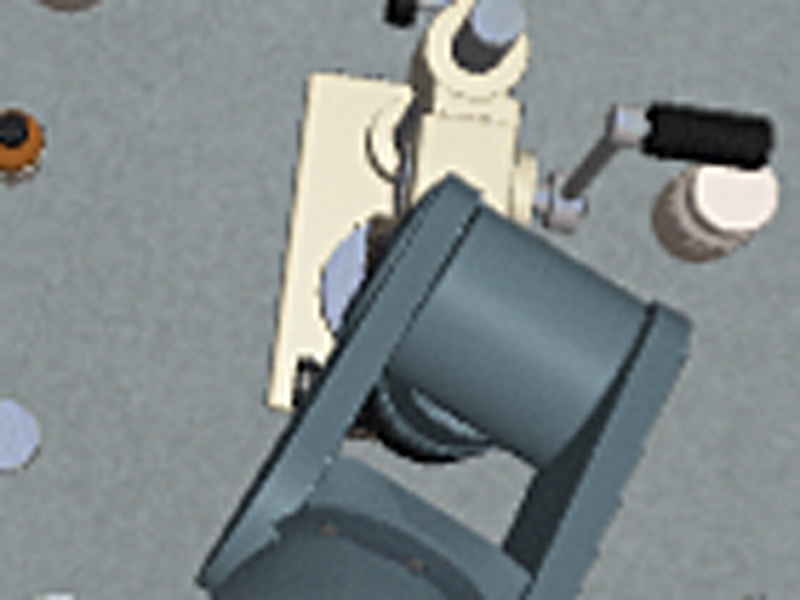

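step_arm(
  commands=[
    [0,0,0,0,0.15,0,0],
    [0,0,0,0,0.18,0,0],
    [0,0,0,0,0.12,0,0],
    [0,0,0,0,0,0,0],
    [0,0,0,0,0,0,0],
    [0,0,0,0,0,0,0],
  ],
)

```text
time_s: 14.25
eef_pos: [0.4951, -0.2026, 0.0477]
eef_rot: [-0.453, 0.453, -0.543, 0.543]
wrist_force: [-0.6, -0.2, -0.6]
opening: 0.56
```

```bash
python3 - <<'E'
from slab import *
go([.4948,-.2015,.046],79.8)
slabfit("side",.009)
E
```

```text
t 14.25 pos [ 0.4951 -0.2026  0.0477] F [-0.6 -0.2 -0.6] open 0.56 q [-0.61  0.34  1.83  0.    0.97  1.14]
toolaxes x [-0.179 -0.984  0.   ] y [ 0. -0. -1.] z [ 0.984 -0.179  0.   ]
turn units(6deg) [-0.   -0.02  0.  ]
shift units in current tool [-0.04  0.06 -0.02]  in final tool [-0.04  0.06 -0.02]
side 513 height vs TCP at z=0 0.0079 slope across -0.002 along -0.005 fwd end [0.1167 0.1172] lat [-0.0247  0.0039  0.0291] rect [66.2  2.2] [ 55.8 102.1] 89.9
```

step_arm(
  commands=[
    [0,0,0,-0.02,0.04,0,0],
    [0,0,0,-0.02,0.03,0,0],
    [0,0,0,0,0,0,0],
    [0,0,0,0,0,0,0],
  ],
)

```text
time_s: 14.7
eef_pos: [0.4954, -0.2016, 0.0459]
eef_rot: [-0.453, 0.453, -0.543, 0.543]
wrist_force: [-1.0, -1.0, 2.2]
opening: 0.559
```

step_arm(
  commands=[
    [0,0,0,0,0,0,0.58],
    [0,0,0,0,0,0,0.62],
    [0,0,0,0,0,0,0.68],
    [0,0,0,0,0,0,0.75],
    [0,0,0,0,0,0,0.85],
    [0,0,0,0,0,0,0.85],
  ],
)

```text
time_s: 15.3
eef_pos: [0.4952, -0.2014, 0.0456]
eef_rot: [-0.453, 0.453, -0.543, 0.543]
wrist_force: [-0.7, -0.2, -0.1]
opening: 0.849
```

```bash
python3 - <<'E'
from slab import *
go([.4948,-.2015,.046],79.8)
slabfit("side",.009)
p,d=ctrl.camera("side")
u=proj("side",[.54,-.2165,.05])[0].astype(int)
c=p[u[1]-60:u[1]+45,u[0]-70:u[0]+70]; cv2.imwrite(f"pics/side7.png",cv2.resize(c,(800,600),interpolation=cv2.INTER_CUBIC))
E
```

```text
t 15.3 pos [ 0.4952 -0.2014  0.0456] F [-0.7 -0.2 -0.1] open 0.849 q [-0.61  0.34  1.83  0.    0.97  1.14]
toolaxes x [-0.179 -0.984 -0.   ] y [ 0.  0. -1.] z [ 0.984 -0.179  0.   ]
turn units(6deg) [-0.   -0.02 -0.  ]
shift units in current tool [ 0.01 -0.01 -0.01]  in final tool [ 0.01 -0.01 -0.01]
side 523 height vs TCP at z=0 0.0083 slope across -0.000 along 0.002 fwd end [0.1168 0.1173] lat [-0.026   0.0047  0.0281] rect [66.5  2.8] [ 66.2 106.7] 83.2
```

View pics/side7.png

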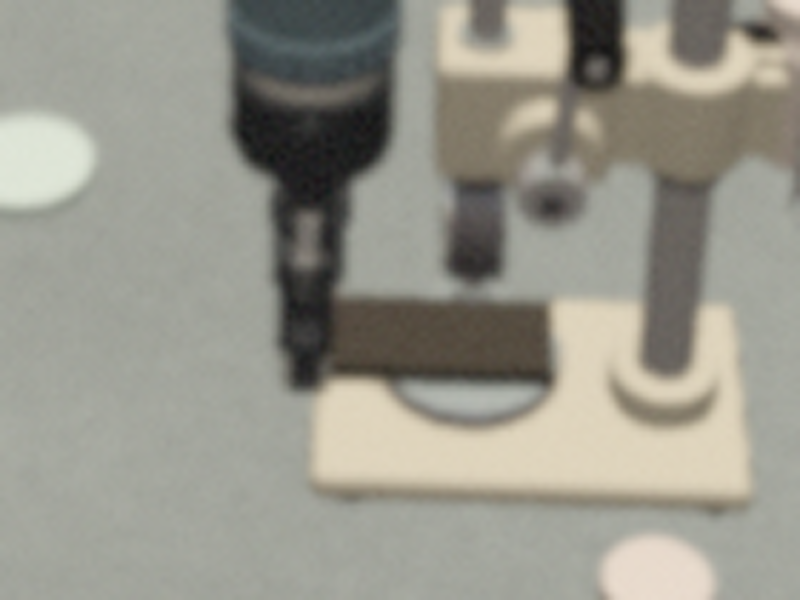

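step_arm(
  commands=[
    [0,0,0,0,0,-0.2,0.9],
    [0,0,0,0,0,-0.4,0.9],
    [0,0,0,0,0,-0.6,0.9],
    [0,0,0,0,0,-0.7,0.9],
    [0,0,0,0,-0.2,-0.7,0.9],
    [0,0,0,0,-0.7,-0.3,0.9],
    [0,0,0,0,-1,0,0.8],
    [0,0,0,0,-1,0,0.8],
    [0,0,0,0,-1,0,0.8],
    [0,0,0,0,-1,0,0.8],
  ],
)

```text
time_s: 16.4
eef_pos: [0.4085, -0.1853, 0.1935]
eef_rot: [0.453, -0.453, 0.543, -0.543]
wrist_force: [0.9, 0.3, 0.2]
opening: 0.798
```

step_arm(
  commands=[
    [0,-0.5,0,0,-1,0,0.8],
    [0,-1,0,0,-1,0,0.8],
    [0,-1,0,0,-1,0,0.8],
    [0,-1,0,0,-1,0,0.8],
    [0,-1,0,0,-1,0,0.8],
    [0,-1,0,0,-0.8,0,0.8],
    [0,-1,0,0,0,0,0.8],
    [0,-1,0,0,0,0,0.8],
    [0,-1,0,0,0,0,0.8],
    [0,-1,0,0,0,0,0.8],
  ],
)

```text
time_s: 17.4
eef_pos: [0.4087, -0.1855, 0.3661]
eef_rot: [0.658, -0.658, 0.26, -0.259]
wrist_force: [-0.4, -0.7, -0.4]
opening: 0.8
```

step_arm(
  commands=[
    [0,-1,0,0,0,0,0.8],
    [0,-1,0,0,0,0,0.8],
    [0,-1,0,0,0,0,0.8],
    [0,-1,0,0,0,0,0.8],
    [0,-1,0,0,0,0,0.8],
    [0,-0.5,0,0,0,0,0.8],
    [0,0,0,0,0,0,0.8],
  ],
)

```text
time_s: 18.1
eef_pos: [0.4088, -0.1855, 0.366]
eef_rot: [0.704, -0.704, 0.064, -0.063]
wrist_force: [0.3, 0.1, -0.7]
opening: 0.798
```

```bash
python3 - <<'E'
from slab import *
go([.5946,-.319,.37],-10.2)
p,d=ctrl.camera("side")
u=proj("side",[.54,-.2165,.05])[0].astype(int)
c=p[u[1]-60:u[1]+45,u[0]-70:u[0]+70]; cv2.imwrite(f"pics/side8.png",cv2.resize(c,(800,600),interpolation=cv2.INTER_CUBIC))
C=cloud("side",d,np.ones(d.shape,bool)); S=C[np.all((C>(.42,-.28,.0515))&(C<(.63,-.14,.0595)),1)]
r=cv2.minAreaRect((S[:,:2]*1000).astype(np.float32)); print(len(S),r)
s=ctrl.silhouettes("slab4","side")
for a in s[:3]:
    C=cloud("side",d,a["pixels"]); print(a["p"],np.round(np.median(C,0),3))
E
```

```text
t 18.1 pos [ 0.4088 -0.1855  0.366 ] F [ 0.3  0.1 -0.7] open 0.798 q [-0.69 -0.19  1.71 -0.    1.62 -0.51]
toolaxes x [ 0.984 -0.179 -0.001] y [-0.001  0.    -1.   ] z [0.179 0.984 0.   ]
turn units(6deg) [-0.   -0.02 -0.01]
shift units in current tool [ 6.89 -0.14 -3.27]  in final tool [ 6.88 -0.13 -3.28]
560 ((547.3192749023438, -213.61663818359375), (56.45054626464844, 128.88780212402344), 80.77249908447266)
0.92 [0.758 0.246 0.008]
0.69 [0.574 0.375 0.009]
0.65 [0.554 0.207 0.033]
```

View pics/side8.png

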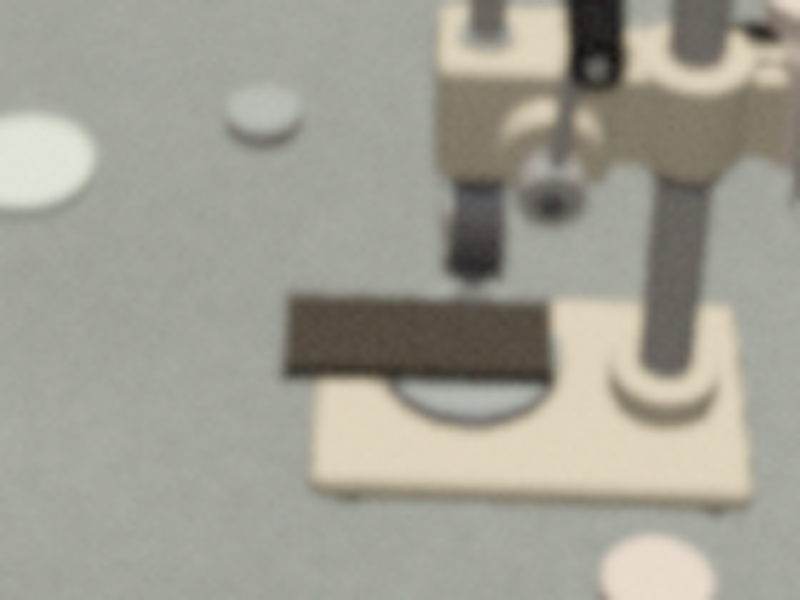

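step_arm(
  commands=[
    [0,0,0,0.4,0,-0.2,0.8],
    [0,0,0,0.8,0,-0.4,0.8],
    [0,0,0,0.8,0,-0.4,0.8],
    [0,0,0,0.8,0,-0.4,0.8],
    [0,0,0,0.8,0,-0.4,0.8],
    [0,0,0,0.8,0,-0.4,0.8],
    [0,0,0,0.8,0,-0.4,0.8],
    [0,0,0,0.8,0,-0.4,0.8],
    [0,0,0,0.8,0,-0.3,0.8],
    [0,0,0,0,0,0,0.8],
  ],
)

```text
time_s: 19.2
eef_pos: [0.5936, -0.321, 0.3644]
eef_rot: [0.705, -0.704, 0.065, -0.064]
wrist_force: [-0.5, 1.3, 0.6]
opening: 0.8
```

```bash
python3 - <<'E'
from slab import *
go([.5946,-.319,.296],-10.2)
for n in("side","top"):
    p,d=ctrl.camera(n)
    u=proj(n,[.59,-.319,.35])[0].astype(int)
    c=p[u[1]-60:u[1]+60,u[0]-80:u[0]+80]; cv2.imwrite(f"pics/{n}9.png",cv2.resize(c,(800,600),interpolation=cv2.INTER_CUBIC))
    C=cloud(n,d,np.ones(d.shape,bool)); S=C[np.all((C>(.5,-.4,.30))&(C<(.7,-.26,.335)),1)]
    print(n,len(S),cv2.minAreaRect((S[:,:2]*1000).astype(np.float32)) if len(S)>5 else 0, S.max(0) if len(S) else 0)
E
```

```text
t 19.2 pos [ 0.5936 -0.321   0.3644] F [-0.5  1.3  0.6] open 0.8 q [-0.67  0.34  1.15  0.    1.65 -0.49]
toolaxes x [ 0.984 -0.181 -0.002] y [-0.002  0.001 -1.   ] z [0.181 0.984 0.001]
turn units(6deg) [-0.01 -0.04 -0.02]
shift units in current tool [0.02 2.28 0.07]  in final tool [0.02 2.28 0.07]
side 249 ((595.6864624023438, -309.7601318359375), (75.85623931884766, 25.897489547729492), 77.37581634521484) [ 0.61150552 -0.27338455  0.3283478 ]
top 36 ((604.7957763671875, -305.16998291015625), (16.6549129486084, 69.4898681640625), 1.417094111442566) [ 0.61234179 -0.27048405  0.32616784]
```

View pics/side9.png

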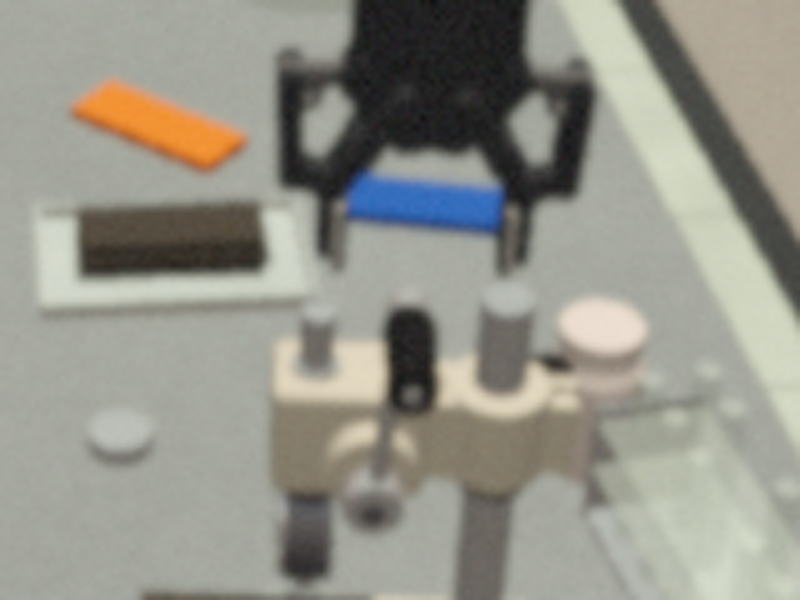

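View pics/top9.png

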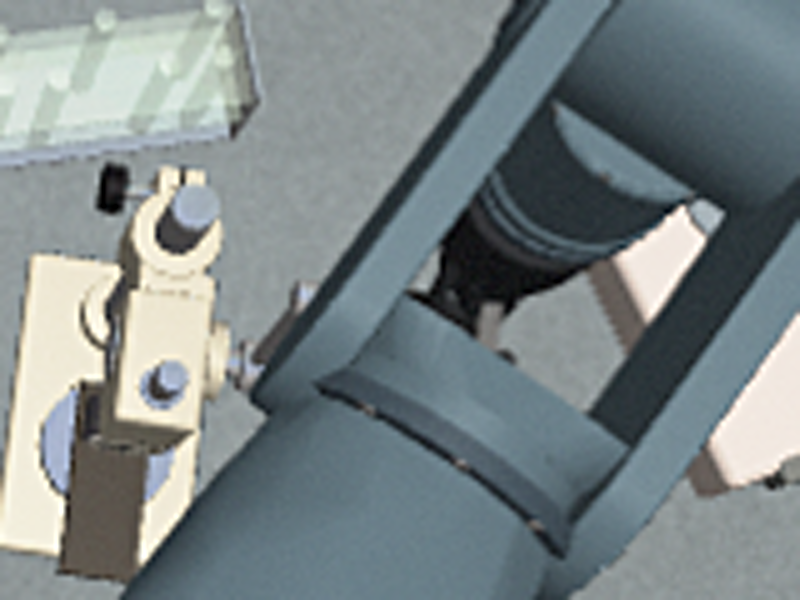

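step_arm(
  commands=[
    [0,0,0,0,0.3,0.07,0.8],
    [0,0,0,0,0.5,0,0.8],
    [0,0,0,0,0.6,0,0.8],
    [0,0,0,0,0.5,0,0.8],
    [0,0,0,0,0.35,0,0.8],
    [0,0,0,0,0,0,0.8],
    [0,0,0,0,0,0,0.8],
  ],
)

```text
time_s: 20.0
eef_pos: [0.593, -0.3177, 0.2992]
eef_rot: [-0.704, 0.704, -0.064, 0.064]
wrist_force: [-0.6, 0.1, 0.8]
opening: 0.803
```

```bash
python3 - <<'E'
from slab import *
go([.5946,-.319,.296],-10.2)
for n in("side",):
    p,d=ctrl.camera(n)
    u=proj(n,[.59,-.319,.33])[0].astype(int)
    c=p[u[1]-60:u[1]+60,u[0]-80:u[0]+80]; cv2.imwrite(f"pics/{n}10.png",cv2.resize(c,(800,600),interpolation=cv2.INTER_CUBIC))
E
```

```text
t 20.0 pos [ 0.593  -0.3177  0.2992] F [-0.6  0.1  0.8] open 0.803 q [-0.67  0.35  1.26  0.    1.53 -0.49]
toolaxes x [ 0.984 -0.179  0.   ] y [ 0. -0. -1.] z [ 0.179  0.984 -0.   ]
turn units(6deg) [ 0.   -0.02  0.  ]
shift units in current tool [ 0.06  0.11 -0.03]  in final tool [ 0.06  0.11 -0.03]
```

View pics/side10.png

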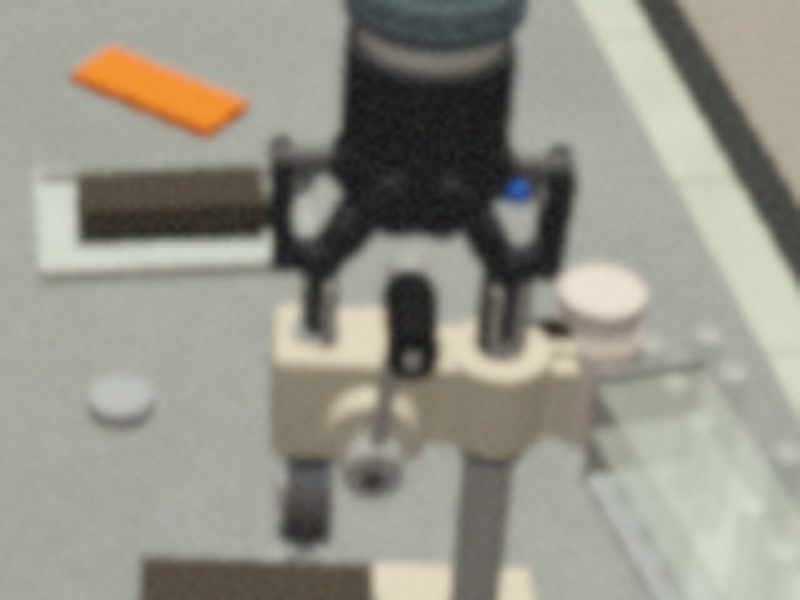

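step_arm(
  commands=[
    [0,0,0,0.05,0.11,0,0.7],
    [0,0,0,0,0,0,0.55],
    [0,0,0,0,0,0,0.4],
    [0,0,0,0,0,0,0.25],
    [0,0,0,0,0,0,0.1],
    [0,0,0,0,0,0,0],
    [0,0,0,0,0,0,0],
    [0,0,0,0,0,0,0],
  ],
)

```text
time_s: 20.85
eef_pos: [0.5943, -0.318, 0.2962]
eef_rot: [-0.704, 0.704, -0.064, 0.064]
wrist_force: [-3.9, 1.2, 4.5]
opening: 0.284
```

```bash
python3 - <<'E'
from slab import *
go([.5946,-.319,.296],-10.2)
for n in("side",):
    p,d=ctrl.camera(n)
    u=proj(n,[.59,-.319,.33])[0].astype(int)
    c=p[u[1]-60:u[1]+60,u[0]-80:u[0]+80]; cv2.imwrite(f"pics/{n}11.png",cv2.resize(c,(800,600),interpolation=cv2.INTER_CUBIC))
# arc plan relative to start in (stand x fwd, z)
import numpy as np
c=lambda a:np.array([-.030*0+.030-.120*np.sin(a-np.radians(5)),.195+.120*np.cos(a-np.radians(5))])
prev=c(0)
for k in range(1,23):
    a=1.45*k/22; n=c(a); s=(n-prev)/.03; print(k,round(a,2),"dx %.2f dy(tool down) %.2f"%(s[0],-s[1]), np.round(n,3)); prev=n
E
```

```text
t 20.85 pos [ 0.5943 -0.318   0.2962] F [-3.9  1.2  4.5] open 0.284 q [-0.67  0.36  1.26 -0.    1.53 -0.49]
toolaxes x [ 0.984 -0.179 -0.   ] y [-0. -0. -1.] z [ 0.179  0.984 -0.   ]
turn units(6deg) [ 0.   -0.02 -0.  ]
shift units in current tool [ 0.02  0.01 -0.03]  in final tool [ 0.02  0.01 -0.03]
1 0.07 dx -0.26 dy(tool down) -0.01 [0.033 0.315]
2 0.13 dx -0.26 dy(tool down) 0.00 [0.025 0.315]
3 0.2 dx -0.26 dy(tool down) 0.02 [0.017 0.314]
4 0.26 dx -0.26 dy(tool down) 0.04 [0.009 0.313]
5 0.33 dx -0.26 dy(tool down) 0.05 [0.001 0.311]
6 0.4 dx -0.25 dy(tool down) 0.07 [-0.006  0.309]
7 0.46 dx -0.25 dy(tool down) 0.09 [-0.014  0.307]
8 0.53 dx -0.24 dy(tool down) 0.10 [-0.021  0.304]
9 0.59 dx -0.23 dy(tool down) 0.12 [-0.028  0.3  ]
10 0.66 dx -0.23 dy(tool down) 0.14 [-0.035  0.296]
11 0.72 dx -0.22 dy(tool down) 0.15 [-0.041  0.291]
12 0.79 dx -0.21 dy(tool down) 0.16 [-0.048  0.286]
13 0.86 dx -0.20 dy(tool down) 0.18 [-0.053  0.281]
14 0.92 dx -0.18 dy(tool down) 0.19 [-0.059  0.276]
15 0.99 dx -0.17 dy(tool down) 0.20 [-0.064  0.269]
16 1.05 dx -0.16 dy(tool down) 0.21 [-0.069  0.263]
17 1.12 dx -0.14 dy(tool down) 0.22 [-0.073  0.256]
18 1.19 dx -0.13 dy(tool down) 0.23 [-0.077  0.25 ]
19 1.25 dx -0.11 dy(tool down) 0.24 [-0.08   0.242]
20 1.32 dx -0.10 dy(tool down) 0.25 [-0.083  0.235]
21 1.38 dx -0.08 dy(tool down) 0.25 [-0.086  0.227]
22 1.45 dx -0.06 dy(tool down) 0.26 [-0.087  0.22 ]
```

View pics/side11.png

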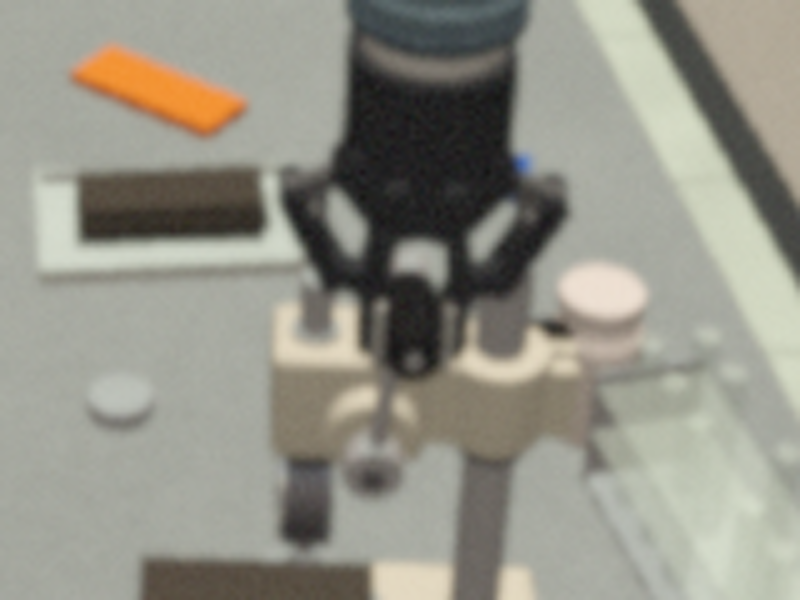

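step_arm(
  commands=[
    [0,0,0,-0.13,0,0,0],
    [0,0,0,-0.2,0,0,0],
    [0,0,0,-0.26,0,0,0],
    [0,0,0,-0.26,0.02,0,0],
    [0,0,0,-0.26,0.04,0,0],
    [0,0,0,-0.26,0.06,0,0],
  ],
)

```text
time_s: 21.5
eef_pos: [0.5535, -0.3106, 0.2927]
eef_rot: [-0.704, 0.704, -0.063, 0.064]
wrist_force: [3.0, -2.2, 5.1]
opening: 0.281
```

```bash
cat > arc.py <<'E'
from plan import *
o=ctrl.get_obs(); p=np.array(o["eef_pos"]); s0=np.array([.5943,-.318,.2962])
ux=np.array([.984,-.178,0]); dx=(p-s0)@ux; z=p[2]-s0[2]
g=np.array([.040+dx,.315+z]); v=g-np.array([.030,.195]); 
a=np.degrees(np.arctan2(-v[0],v[1]))+5
print("t",o["time_s"],"grip",np.round(g,4),"radius %.4f"%np.hypot(*v),"angle %.3f"%np.radians(a),"F",np.round(o["wrist_force"],1),"lat",(p-s0)@np.array([.178,.984,0]),"open",o["opening"])
th=np.radians(a)-np.radians(5)
rad=np.array([-np.sin(th),np.cos(th)]);tan=np.array([-np.cos(th),-np.sin(th)])
F=np.array(o["wrist_force"]); f=np.array([F@ux,F[2]]); print("F radial %.1f tangential(fwd+) %.1f"%(f@rad,f@tan))
E
python3 arc.py
```

```text
t 21.5 grip [-0.0015  0.3115] radius 0.1206 angle 0.351 F [ 3.  -2.2  5.1] lat -2.53948366683431e-05 open 0.2814236042959443
F radial 4.0 tangential(fwd+) -4.5
```

step_arm(
  commands=[
    [0,0,0,-0.25,0.08,0,0],
    [0,0,0,-0.25,0.09,0,0],
    [0,0,0,-0.24,0.11,0,0],
    [0,0,0,-0.23,0.13,0,0],
    [0,0,0,-0.22,0.14,0,0],
    [0,0,0,-0.22,0.15,0,0],
  ],
)

```text
time_s: 22.1
eef_pos: [0.5118, -0.3031, 0.2718]
eef_rot: [-0.704, 0.705, -0.063, 0.064]
wrist_force: [2.5, -0.6, 5.7]
opening: 0.285
```

```bash
python3 arc.py
```

```text
t 22.1 grip [-0.0438  0.2906] radius 0.1208 angle 0.745 F [ 2.5 -0.6  5.7] lat -2.6842150411417108e-05 open 0.2850705823725877
F radial 2.9 tangential(fwd+) -5.5
```

step_arm(
  commands=[
    [0,0,0,-0.2,0.16,0,0],
    [0,0,0,-0.2,0.18,0,0],
    [0,0,0,-0.18,0.19,0,0],
    [0,0,0,-0.17,0.2,0,0],
    [0,0,0,-0.16,0.21,0,0],
    [0,0,0,-0.15,0.22,0,0],
  ],
)

```text
time_s: 22.7
eef_pos: [0.4814, -0.2975, 0.2366]
eef_rot: [-0.704, 0.705, -0.063, 0.065]
wrist_force: [7.7, -2.4, 3.6]
opening: 0.281
```

```bash
python3 arc.py
```

```text
t 22.7 grip [-0.0748  0.2554] radius 0.1210 angle 1.135 F [ 7.7 -2.4  3.6] lat 5.3227664219167736e-05 open 0.28139387880093847
F radial -5.1 tangential(fwd+) -7.1
```

step_arm(
  commands=[
    [0,0,0,-0.12,0.22,0,0],
    [0,0,0,-0.1,0.23,0,0],
    [0,0,0,-0.08,0.23,0,0],
    [0,0,0,-0.05,0.2,0,0],
    [0,0,0,-0.02,0.12,0,0],
    [0,0,0,0,0,0,0],
  ],
)

```text
time_s: 23.3
eef_pos: [0.4694, -0.2954, 0.2067]
eef_rot: [-0.704, 0.704, -0.064, 0.064]
wrist_force: [-0.9, 0.7, 9.7]
opening: 0.286
```

```bash
python3 arc.py
```

```text
t 23.3 grip [-0.0869  0.2255] radius 0.1208 angle 1.402 F [-0.9  0.7  9.7] lat -1.4502577450160469e-05 open 0.28603039927239915
F radial 3.4 tangential(fwd+) -9.1
```

Angle is about 1.40 and the upward force is about 10 N, as expected for the spring. I'll keep going in small steps until the stop.

step_arm(
  commands=[
    [0,0,0,-0.02,0.08,0,0],
    [0,0,0,0,0.08,0,0],
    [0,0,0,0,0,0,0],
    [0,0,0,0,0,0,0],
  ],
)

```text
time_s: 23.7
eef_pos: [0.4684, -0.2953, 0.2023]
eef_rot: [-0.704, 0.704, -0.064, 0.063]
wrist_force: [-2.5, 0.4, 10.9]
opening: 0.282
```

```bash
python3 arc.py
```

```text
t 23.7 grip [-0.0879  0.2211] radius 0.1208 angle 1.440 F [-2.5  0.4 10.9] lat -3.1277428774177404e-05 open 0.28218147908242464
F radial 4.9 tangential(fwd+) -10.1
```

step_arm(
  commands=[
    [0,0,0,0,0.08,0,0],
    [0,0,0,0,0,0,0],
    [0,0,0,0,0,0,0],
  ],
)

```text
time_s: 24.0
eef_pos: [0.4682, -0.2953, 0.2009]
eef_rot: [-0.704, 0.705, -0.064, 0.063]
wrist_force: [-6.7, 2.7, 17.8]
opening: 0.283
```

```bash
python3 arc.py
```

```text
t 24.0 grip [-0.0881  0.2197] radius 0.1207 angle 1.451 F [-6.7  2.7 17.8] lat -9.923308089898225e-05 open 0.2826875121040053
F radial 10.6 tangential(fwd+) -16.0
```

step_arm(
  commands=[
    [0,0,0,-0.04,0.03,0,0],
    [0,0,0,0,0,0,0],
    [0,0,0,0,0,0,0],
    [0,0,0,0,0,0,0],
    [0,0,0,0,0,0,0],
  ],
)

```text
time_s: 24.5
eef_pos: [0.4682, -0.2953, 0.2009]
eef_rot: [-0.704, 0.705, -0.063, 0.064]
wrist_force: [-3.0, 2.7, 19.5]
opening: 0.284
```

```bash
python3 arc.py; python3 - <<'E'
from h import *
for n in("side","top"):
    p,d=ctrl.camera(n); cv2.imwrite(f"pics/{n}13.png",p)
    u=proj(n,[.54,-.23,.12])[0].astype(int)
    c=p[u[1]-66:u[1]+66,u[0]-88:u[0]+88]; cv2.imwrite(f"pics/{n}12.png",cv2.resize(c,(800,600),interpolation=cv2.INTER_CUBIC))
    C=cloud(n,d,np.ones(d.shape,bool)); S=C[np.all((C>(.48,.14,.02))&(C<(.64,.3,.06)),1)]
    print(n,"stack z",np.percentile(S[:,2],[50,98]) if len(S) else 0)
    S=C[np.all((C>(.42,-.28,.0505))&(C<(.63,-.14,.0595)),1)]
    if len(S)>5: print(len(S),cv2.minAreaRect((S[:,:2]*1000).astype(np.float32)))
E
```

```text
t 24.5 grip [-0.0881  0.2197] radius 0.1207 angle 1.452 F [-3.   2.7 19.5] lat -0.0001566864441664698 open 0.28362263226611495
F radial 7.3 tangential(fwd+) -18.4
side stack z [0.03129165 0.03845731]
556 ((547.197265625, -212.95834350585938), (53.93667984008789, 128.79205322265625), 80.27962493896484)
top stack z [0.0338673  0.03962078]
379 ((549.1539916992188, -208.78562927246094), (56.019264221191406, 133.41012573242188), 86.04952239990234)
```

View pics/side12.png

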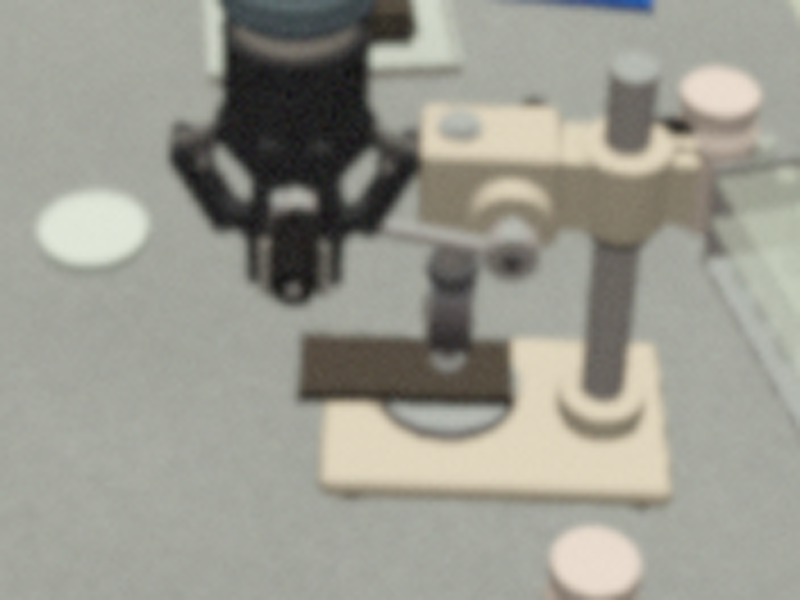

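View pics/top13.png

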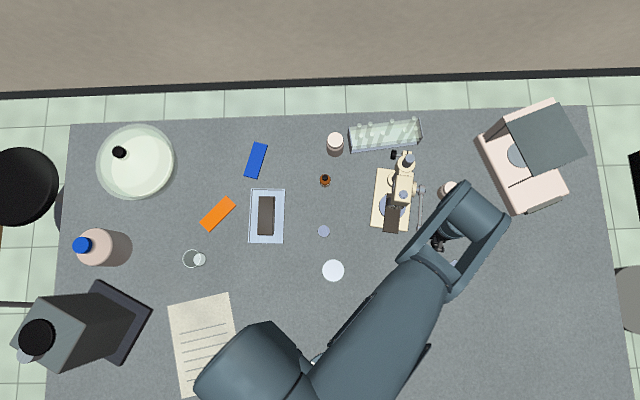

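The side view shows the foot (448,362) resting about mid-width on the slab. The lever is forward at its stop and the barrel is still held in the fingers at (292,250). In the top view the stack and the other objects are where they were.

```bash
python3 arc.py; python3 -c "
from bench import ctrl
print(ctrl.hand_in())"
```

```text
t 24.6 grip [-0.0881  0.2196] radius 0.1207 angle 1.452 F [-3.2  3.2 19.5] lat -0.00016812166735990895 open 0.2843305798316073
F radial 7.6 tangential(fwd+) -18.3
the job is handed in; nothing more can be done
None
```

The job is handed in: the top slab is on the anvil under the foot, and the gripper is still holding the lever at its stop. It took 24.6 s of the 70 s allowed.

- **Slab:** I took only the top slab; the rest of the stack stayed on the tray with its top at about 34 mm. I slid the slab in under the foot, laid it flat and let go. Its centre is about 25 mm in front of the foot axis. From the camera and arm measurements the foot centre is within about 3 mm of the slab's mid-width. That leaves roughly 22 mm or more from the foot centre to the long edges and about 40 mm to the nearest end.
- **Lever:** I gripped the barrel and swung the lever smoothly through its arc without letting go. The angle worked out from the tool position was 1.45 rad. The force across the lever rose from about 10 N to about 18 N over the last step, which shows it met the stop. Wrist force at the end was about 20 N.
- **Last checks:** The final pictures show the foot pressing on the slab and the other things where they were.
- **Disagreements:** The last slab outlines from the two cameras differed by about 4 mm sideways and 6° in angle. I trusted the side view, because the arm hides part of the slab from above. The slab detector did not report the slab on the anvil in its last picture, so I placed it from depth instead.

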